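Load the torch test rack in reverse order

TASK

Move the four torches from the blue supply rack to the empty aluminium test rack beside it, so that they lie there in reverse order: the torch at the left end of the supply row goes into the right end cradle of the test rack, the next one beside it, and so on. Lay each torch down, without dropping it, level and centred along its length in its own cradle, its barrel fully seated in both saddles.

Things in the scene. Friction and masses are not known exactly. Their poses are not given: they have to be found in the camera images.
- torch_slim: Long slim black torch, 157 long, barrel 24 diameter, small steel cylinder head 28 diameter; 120 g +-25%. Lies level. Origin on its long axis at the grip point, which belongs midway between a cradle's saddles; +x to the lens; may be rolled about x. Barrel x = -79 to +50; head x = +50 to +78 mm. Seated, its axis is 61.0 mm above the table.
- torch_bell: Black torch with a wide bell-shaped steel head 44 diameter, 138 long, barrel 28 diameter; 170 g +-25%. Lies level. Origin on its long axis at the grip point, which belongs midway between a cradle's saddles; +x to the lens; may be rolled about x. Barrel x = -66 to +46; head x = +46 to +72 mm. Seated, its axis is 63.8 mm above the table.
- torch_stub: Short stubby steel torch, a plain cylinder 32 diameter and 100 long with a black band round the middle and no wider head; 160 g +-25%. Lies level. Origin on its long axis at the grip point, which belongs midway between a cradle's saddles; +x to the lens; may be rolled about x. Barrel x = -50 to +50 mm. Seated, its axis is 66.6 mm above the table.
- torch_box: Black torch with a square box head (40 x 40 x 34 long), 152 long, barrel 28 diameter; 150 g +-25%. Lies level. Origin on its long axis at the grip point, which belongs midway between a cradle's saddles; +x to the lens; may be rolled about x. Barrel x = -72 to +46; box head x = +46 to +80 mm. Seated, its axis is 63.8 mm above the table.
- nest_slim: Black cradle fixed on the supply rack, where torch_slim lies at the start; all look alike. Origin: centre of its underside, on the deck; axes as the rack's; the torch lies along x. Pad 46 wide, 6 thick; V saddles (90 degrees, 8 thick, mouth 42 wide, V bottom 14 and tips 35 above the deck) at x = -27 and 27 mm, 46 free between them for fingers.
- nest_bell: Black cradle fixed on the supply rack, where torch_bell lies at the start; all look alike. Origin: centre of its underside, on the deck; axes as the rack's; the torch lies along x. Pad 46 wide, 6 thick; V saddles (90 degrees, 8 thick, mouth 42 wide, V bottom 14 and tips 35 above the deck) at x = -27 and 27 mm, 46 free between them for fingers.
- nest_stub: Black cradle fixed on the supply rack, where torch_stub lies at the start; all look alike. Origin: centre of its underside, on the deck; axes as the rack's; the torch lies along x. Pad 46 wide, 6 thick; V saddles (90 degrees, 8 thick, mouth 42 wide, V bottom 14 and tips 35 above the deck) at x = -27 and 27 mm, 46 free between them for fingers.
- nest_box: Black cradle fixed on the supply rack, where torch_box lies at the start; all look alike. Origin: centre of its underside, on the deck; axes as the rack's; the torch lies along x. Pad 46 wide, 6 thick; V saddles (90 degrees, 8 thick, mouth 42 wide, V bottom 14 and tips 35 above the deck) at x = -27 and 27 mm, 46 free between them for fingers.
- supply_rack: Blue rack, a fixed bar 120 x 324, deck 30 above the table, with four black cradles at y = -120, -40, 40, 120 mm, each with a torch at the start. Origin: centre of its underside on the table; z up, y along the row (robot's left), x across it, away from the robot. Turned at most 0.2 rad; to the robot's left or right.
- test_rack: Bare aluminium rack, fixed, 120 x 324, deck 30 above the table, with four grey cradles (same form as the black ones) at x = 0, y = -120, -40, 40, 120 mm, empty at the start. Origin: centre of its underside on the table; z up, y along the row (robot's left), x across it, away from the robot. Turned at most 0.2 rad; beside the supply rack.
There are look-alikes about, which are no part of the job. Leave any green or pink look-alike of the torch_slim alone.

How it is judged:
At the end, for the whole second after the job is handed in: Each torch lies in the test rack cradle at the mirrored place of the one it came from (supply y = -120, -40, 40, 120 mm to test y = 120, 40, -40, -120): origin within 10 mm along the row, 15 mm across, height within 5 mm of seated, axis within 0.15 rad (lens either way), released, at rest (((y of nest_slim in the frame of supply_rack between -0.15 and -0.09 m and y of torch_slim in the frame of test_rack between 0.11 and 0.13 m) or (y of nest_slim in the frame of supply_rack between -0.07 and -0.01 m and y of torch_slim in the frame of test_rack between 0.03 and 0.05 m) or (y of nest_slim in the frame of supply_rack between 0.01 and 0.07 m and y of torch_slim in the frame of test_rack between -0.05 and -0.03 m) or (y of nest_slim in the frame of supply_rack between 0.09 and 0.15 m and y of torch_slim in the frame of test_rack between -0.13 and -0.11 m)) and x of torch_slim in the frame of test_rack between -0.015 and 0.015 m and z of torch_slim in the frame of test_rack between 0.056 and 0.066 m and angle between the x axis of each of torch_slim, torch_bell, torch_stub, torch_box and the x axis of test_rack, either way round below 0.15 rad and linear speed of each of torch_slim, torch_bell, torch_stub, torch_box below 0.02 m/s and contact force between each of torch_slim, torch_bell, torch_stub, torch_box and the fingers below 0.1 N and ((y of nest_bell in the frame of supply_rack between -0.15 and -0.09 m and y of torch_bell in the frame of test_rack between 0.11 and 0.13 m) or (y of nest_bell in the frame of supply_rack between -0.07 and -0.01 m and y of torch_bell in the frame of test_rack between 0.03 and 0.05 m) or (y of nest_bell in the frame of supply_rack between 0.01 and 0.07 m and y of torch_bell in the frame of test_rack between -0.05 and -0.03 m) or (y of nest_bell in the frame of supply_rack between 0.09 and 0.15 m and y of torch_bell in the frame of test_rack between -0.13 and -0.11 m)) and x of torch_bell in the frame of test_rack between -0.015 and 0.015 m and z of torch_bell in the frame of test_rack between 0.0588 and 0.0688 m and ((y of nest_stub in the frame of supply_rack between -0.15 and -0.09 m and y of torch_stub in the frame of test_rack between 0.11 and 0.13 m) or (y of nest_stub in the frame of supply_rack between -0.07 and -0.01 m and y of torch_stub in the frame of test_rack between 0.03 and 0.05 m) or (y of nest_stub in the frame of supply_rack between 0.01 and 0.07 m and y of torch_stub in the frame of test_rack between -0.05 and -0.03 m) or (y of nest_stub in the frame of supply_rack between 0.09 and 0.15 m and y of torch_stub in the frame of test_rack between -0.13 and -0.11 m)) and x of torch_stub in the frame of test_rack between -0.015 and 0.015 m and z of torch_stub in the frame of test_rack between 0.0616 and 0.0716 m and ((y of nest_box in the frame of supply_rack between -0.15 and -0.09 m and y of torch_box in the frame of test_rack between 0.11 and 0.13 m) or (y of nest_box in the frame of supply_rack between -0.07 and -0.01 m and y of torch_box in the frame of test_rack between 0.03 and 0.05 m) or (y of nest_box in the frame of supply_rack between 0.01 and 0.07 m and y of torch_box in the frame of test_rack between -0.05 and -0.03 m) or (y of nest_box in the frame of supply_rack between 0.09 and 0.15 m and y of torch_box in the frame of test_rack between -0.13 and -0.11 m)) and x of torch_box in the frame of test_rack between -0.015 and 0.015 m and z of torch_box in the frame of test_rack between 0.0588 and 0.0688 m); the robot touches nothing.
It fails at once if a torch is dropped or thrown: it moves faster than 0.9 m/s with no finger touching it (a free fall of about 4 cm) ((linear speed of torch_slim above 0.9 m/s and contact force between torch_slim and the fingers below 0.05 N) or (linear speed of torch_bell above 0.9 m/s and contact force between torch_bell and the fingers below 0.05 N) or (linear speed of torch_stub above 0.9 m/s and contact force between torch_stub and the fingers below 0.05 N) or (linear speed of torch_box above 0.9 m/s and contact force between torch_box and the fingers below 0.05 N)).
It also fails if it takes over 96 s, if anything falls off the work surface, if the arm or the gripper's body presses on something with over 40 N, if the wrist force passes 120 N, or if a joint passes its speed limit or range.

ROBOT

A 6-joint arm with a two-finger parallel gripper is mounted at the origin on the work surface. World frame = base frame: x ahead of the robot, y to its left, z up, the work surface at z = 0. Lengths are in m, angles in rad, forces in N, time in s.
With the tool pointing down it reaches from about 0.3 to 0.875 m from the base axis. Payload 6.4 kg.
Tool frame: the origin (TCP) lies at the very end of the fingers, on their centre line; the grasp point (between the pads) lies 19 mm behind it; z points along the fingers, y is the line along which they close (so a half turn about z gives the same grasp; the last joint's range is limited). The gripper opens to 85 mm and grips with 20 to 120 N. Pads are 22 mm wide; open, the fingers measure 114 mm over their backs; the gripper's body (76 mm by 85 mm) begins 54 mm behind the grasp point. The pads swing forward as they close: fully open they stand 13 mm farther back than shut.
Start: joints at [0.952, 0.181, 1.607, -0, 1.354, -0.206], TCP at [0.231, 0.527, 0.231] pointing down, gripper open.
Joint ranges: [-2.99, 2.99], [-0.89, 2.07], [0.3, 2.58], [-1.14, 4.28], [0, 2.63], [-3.12, 3.12]. Speed limits (rad/s): [2.57, 2.57, 3.01, 3.14, 3.14, 3.14].

INTERFACE

Orientations are given as a unit quaternion [w, x, y, z].
In Python, from bench import ctrl gives the robot as it stands.
- The arm moves only by the tool jog_arm, never from a script. Its argument "series" is a list that holds one entry, the list of rows, each a list of 7 numbers: the shift along the tool's x, y, z in mm, then the turn, a rotation vector about the tool's x, y, z in rad, then the finger opening in mm, from 0 to 85.4. In form: [[[tx, ty, tz, rx, ry, rz, gripper], ...]]. A call has exactly 10 rows; each row shifts and turns the commanded pose from where the row before left it, along the tool's axes as they then stand; what a row does not reach is not made up. A row lasts 1/10 s, in which the tool goes at most 50 mm and 8.59 degrees, less where a joint would pass 70% of its speed; a pose out of reach is approached as far as the arm can. A call with a gripper value outside its range is refused whole. The fingers move at their own pace and stop on an object; the grip force is fixed at half the most. Time passes only in rows, so rows that do not move let the fingers close, or fill a call up. It gives the time, the measured TCP pose, the force, the opening and the grip force at its end, in the units of the state.
- ctrl.get_obs(): the state, without advancing time (a new reading comes with each control period).
- ctrl.camera(name): name is "scene" or "top"; returns a dict with "frame" (400x640x3 uint8, blue, green, red), "z_map" (400x640 float32, m along the optical axis (not along the pixel's ray), 0 where there is no reading), "fx", "fy", "cx", "cy" (pixels), "xyz" and "rotation" of the camera in the world. Camera axes: x right, y down, z forward; pixel columns grow to the right and rows downward; lengths in m; the calibration is good to about 2 mm. A picture is of the moment at which its call begins.
- ctrl.hand_in(): hands the job in; it is judged then, once.
The state is a dict: "time_s": time; "q": joint angles; "dq": joint speeds; "joint_efforts": joint torques, N m; "eef_pos": TCP position; "eef_rot": TCP orientation; "wrist_force": force on the tool from outside, world axes, zero at the start; "torque": the same for the moment, N m; "opening": opening from 0.0 (shut) to 1.0 (fully open); "grasp_force": force on a finger pad.
Only numpy, scipy, OpenCV 4.12 (cv2) and the standard library are available. Lean on these libraries where they do the work, as an engineer would, in place of code of your own. Each camera call takes 0.05 s, during which the arm holds its last target. There are 200 camera calls.

## Working session

There is one attempt and no reset: what is moved stays moved. The work goes in short steps, Python scripts to look and compute and a tool call to move; the robot and the scene stay as the last step left them, time stands still between calls to the robot, and variables do not carry over. Pictures are saved under pics/ and viewed, at most 14 in all, crops included, and the job is handed in when it is done.

Besides the shell and the picture viewer there is one more tool, called after "Call:" as name(argument=value, ...) on one line, values as JSON. jog_arm: Moves the arm, as the interface text tells. Its arguments: {"type":"object","properties":{"series":{"type":"array"}},"required":["series"]}

```bash
mkdir -p pics
cat > h.py <<'E'
import numpy as np, cv2
from bench import ctrl
def cam(n):
    c=ctrl.camera(n); z=c["z_map"]; v,u=np.mgrid[0:400,0:640]
    R=np.array(c["rotation"]); 
    if R.shape!=(3,3):
        from scipy.spatial.transform import Rotation as Ro
        R=Ro.from_quat(np.roll(R,-1)).as_matrix()
    P=np.stack([(u-c["cx"])/c["fx"]*z,(v-c["cy"])/c["fy"]*z,z],-1)@R.T+np.array(c["xyz"])
    P[z==0]=np.nan
    return c["frame"],P,c
E
python3 - <<'E'
from h import *
for n in("top","scene"):
    f,P,c=cam(n); cv2.imwrite(f"pics/{n}0.png",f); np.save(f"{n}0.npy",P); print(n,c["xyz"],c["rotation"],c["fx"])
o=ctrl.get_obs(); print(o["time_s"],o["eef_pos"],o["eef_rot"],o["opening"])
E
```

```text
top [ 0.31246597 -0.00640204  1.01131092] [-0.05535268  0.71022966 -0.69995415  0.0507355 ] 415.2412038221845
scene [ 1.06167895 -0.3896122   0.85452264] [-0.32028422  0.81894163  0.44407428 -0.17190306] 475.04656233511497
0.1 [0.23039311 0.52629107 0.23048175] [-3.03703666e-04  2.04937134e-01  9.78774814e-01 -7.36487539e-04] 1.0017436106734714
```

View pics/top0.png

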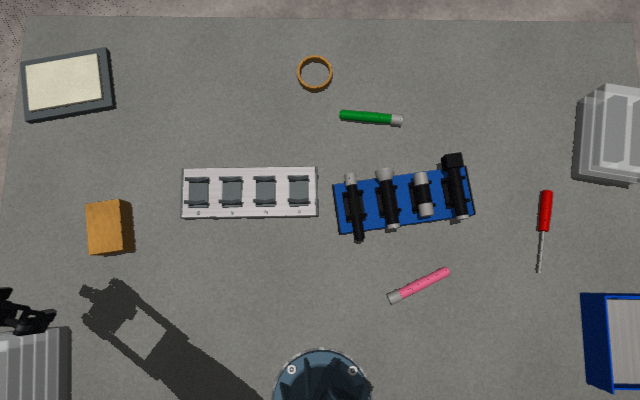

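View pics/scene0.png

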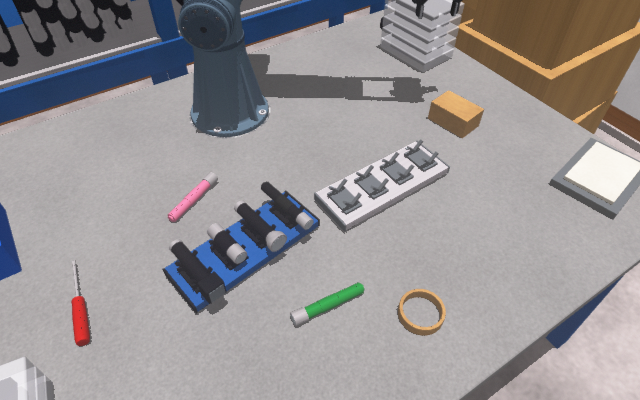

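The top view shows the supply rack (blue, centre ≈ (403,200)) with, from left to right, slim (353,207), bell (387,200), stub (422,193) and box (455,187). The empty test rack is at (249,192). Things that could be mistaken for slim: the green torch (370,117) and the pink one (420,285). The slim I want is the black one at (353,207).

```bash
cat > m.py <<'E'
from h import *
f=cv2.imread("pics/top0.png").astype(int); P=np.load("top0.npy")
print("table z",np.nanmedian(P[250:300,180:260,2]))
v,u=np.mgrid[0:400,0:640]
for n,(u0,u1,v0,v1) in dict(test=(172,326,158,226),sup=(326,485,145,248)).items():
    box=(u>u0)&(u<u1)&(v>v0)&(v<v1); 
    m=box&(P[...,2]>.02)
    if n=="sup": m&=(f[...,0]-f[...,2]>50)
    pts=(P[m][:,:2]*1000).astype(np.float32)
    deck=box&m&(P[...,2]<.037); print(n,"deck z",np.median(P[deck][:,2]))
    r=cv2.minAreaRect(pts); print(n,r)
for n,(u0,u1,v0,v1) in dict(slim=(343,367,170,245),bell=(374,400,164,234),stub=(412,434,168,220),box=(440,472,150,224)).items():
    m=(u>u0)&(u<u1)&(v>v0)&(v<v1)&(P[...,2]>.055)
    p=P[m]; r=cv2.minAreaRect((p[:,:2]*1000).astype(np.float32)); print(n,r,np.percentile(p[:,2],[50,90,98]))
E
python3 m.py
python3 -c "
import cv2;f=cv2.imread('pics/top0.png');cv2.imwrite('pics/c1.png',cv2.resize(f[145:250,330:480],None,fx=5,fy=5,interpolation=2))"
```

```text
table z 0.0004255650997746496
test deck z 0.03111273818490423
test ((478.65826416015625, 182.5625762939453), (120.91629028320312, 328.4668273925781), 1.6859734058380127)
sup deck z 0.030243936371214586
sup ((465.29241943359375, -187.2794952392578), (119.79627990722656, 321.2486572265625), 9.087417602539062)
slim ((441.8675842285156, -70.44281768798828), (156.95962524414062, 46.559364318847656), 5.676065921783447) [0.0712769  0.0748809  0.07680453]
bell ((460.75933837890625, -147.53610229492188), (138.94073486328125, 48.02156066894531), 7.460449695587158) [0.07585802 0.08154796 0.08601556]
stub ((470.84844970703125, -227.10809326171875), (100.63490295410156, 43.82955551147461), 3.1381123065948486) [0.07990896 0.08362619 0.08526352]
box ((492.00372314453125, -304.8915710449219), (153.46424865722656, 49.17977523803711), 8.01002311706543) [0.07648205 0.08402072 0.08606137]
```

View pics/c1.png

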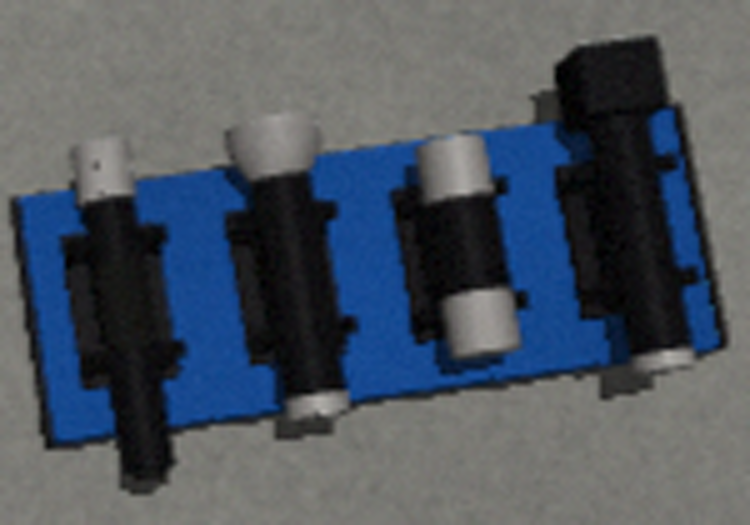

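The crop confirms it: slim has the small steel head and black barrel, bell the wide head, stub the steel cylinder with a black band, and box the square head. All heads point away from the robot. Next I refine the test cradles and compute the targets.

```bash
cat > m2.py <<'E'
from h import *
P=np.load("top0.npy"); v,u=np.mgrid[0:400,0:640]
box=(u>172)&(u<326)&(v>158)&(v<226); z=P[...,2]
print(cv2.minAreaRect((P[box&(z>.026)&(z<.035)][:,:2]*1000).astype(np.float32)))
m=(box&(z>.047)).astype(np.uint8); n,l=cv2.connectedComponents(m)
for a,b in((180,216),(216,249),(249,282),(282,316)):
    p=P[(m>0)&(u>=a)&(u<b)]*1000; r=cv2.minAreaRect(p[:,:2].astype(np.float32)); print(len(p),np.round(r[0],1),np.round(r[1],1),r[2],p[:,2].max())
E
python3 m2.py
cat > plan.py <<'E'
import sys
from h import *
from scipy.spatial.transform import Rotation as Ro
T={"S":(465.3,-187.3,9.09),"T":(478.6,182.6,1.69)}
def go(rack,xr,yr,z):
    "world mm target in rack frame -> turn rz, then shift in the turned tool frame"
    x0,y0,a=T[rack]; a=np.deg2rad(a); o=ctrl.get_obs()
    w=np.array([x0+xr*np.cos(a)-yr*np.sin(a),y0+xr*np.sin(a)+yr*np.cos(a),z])
    R=Ro.from_quat(np.roll(o["eef_rot"],-1)); y=R.as_matrix()[:,1]
    d=a-np.arctan2(-y[0],y[1]); d=(d+np.pi/2)%np.pi-np.pi/2
    R2=Ro.from_rotvec([0,0,d])*R
    t=R2.inv().apply(w-np.array(o["eef_pos"])*1000)
    print("t",round(o["time_s"],1),"world",w.round(1),"rz",round(-d,3),"shift",t.round(1),"tiltz",R.as_matrix()[:,2].round(3),"grip",o["opening"],o["grasp_force"])
go(sys.argv[1],*map(float,sys.argv[2:5]))
E
python3 plan.py S -4 120 150
```

```text
((478.6113586425781, 182.53221130371094), (120.5447998046875, 328.4830627441406), 1.7737891674041748)
141 [474.7 302.6] [62.4 46.9] 1.4991357326507568 68.73734902563766
147 [477.3 222.4] [62.8 47.8] 2.1441538333892822 71.49457628556189
150 [479.8 142.2] [62.2 49.6] 2.1649210453033447 68.42509190254565
148 [482.2  62. ] [62.3 46.7] 1.5017304420471191 69.44138702776792
t 0.1 world [442.4 -69.4 150. ] rz -0.571 shift [-115.2 -621.6   81.4] tiltz [-0.001 -0.001 -1.   ] grip 1.0017436106734714 0.0
```

```bash
sed -i 's/478.6,182.6,1.69/478.5,182.3,1.78/' plan.py
```

Call:
jog_arm(series=[[[0,0,0,0,0,-0.114,50],[0,0,0,0,0,-0.114,50],[0,0,0,0,0,-0.114,50],[0,0,0,0,0,-0.114,50],[0,0,0,0,0,-0.114,50],[-8,-30,0,0,0,0,50],[-8,-45,0,0,0,0,50],[-8,-45,0,0,0,0,50],[-8,-45,0,0,0,0,50],[-8,-45,0,0,0,0,50]]])

```text
time_s: 1.1
eef_pos: [0.303, 0.3238, 0.2309]
eef_rot: [-0.0, -0.079, 0.997, -0.0]
wrist_force: [-0.1, -0.2, 0.7]
opening: 0.586
grasp_force: 0.0
```

Call:
jog_arm(series=[[[-8,-45,0,0,0,0,50],[-8,-45,0,0,0,0,50],[-8,-45,0,0,0,0,50],[-8,-45,0,0,0,0,50],[-8,-45,0,0,0,0,50],[-8,-45,0,0,0,0,50],[-8,-45,0,0,0,0,50],[-8,-45,0,0,0,0,50],[-8,-30,0,0,0,0,50],[0,0,0,0,0,0,50]]])

```text
time_s: 2.1
eef_pos: [0.4361, -0.0517, 0.2311]
eef_rot: [-0.0, -0.076, 0.997, -0.0]
wrist_force: [-0.6, 0.2, -1.0]
opening: 0.587
grasp_force: 0.0
```

```bash
python3 plan.py S -4 120 44
```

```text
t 2.1 world [442.4 -69.4  44. ] rz -0.006 shift [ -3.4 -18.4 187.1] tiltz [-0.    -0.001 -1.   ] grip 0.5865024905023526 0.0
```

Call:
jog_arm(series=[[[-3.4,-18.4,20,0,0,-0.006,50],[0,0,30,0,0,0,50],[0,0,30,0,0,0,50],[0,0,25,0,0,0,50],[0,0,20,0,0,0,50],[0,0,20,0,0,0,50],[0,0,15,0,0,0,50],[0,0,10,0,0,0,50],[0,0,0,0,0,0,50],[0,0,0,0,0,0,50]]])

```text
time_s: 3.1
eef_pos: [0.4416, -0.0657, 0.0616]
eef_rot: [0.0, -0.082, 0.997, 0.0]
wrist_force: [0.7, 0.7, 0.3]
opening: 0.59
grasp_force: 0.0
```

```bash
python3 plan.py S -4 120 44; python3 -c "
from h import *
f,P,c=cam('scene');cv2.imwrite('pics/g1.png',cv2.resize(f[120:320,150:350],None,fx=3,fy=3,interpolation=2))"
```

```text
t 3.1 world [442.4 -69.4  44. ] rz 0.005 shift [-0.2 -3.8 17.6] tiltz [ 0.  0. -1.] grip 0.5900883404711138 0.0
```

View pics/g1.png

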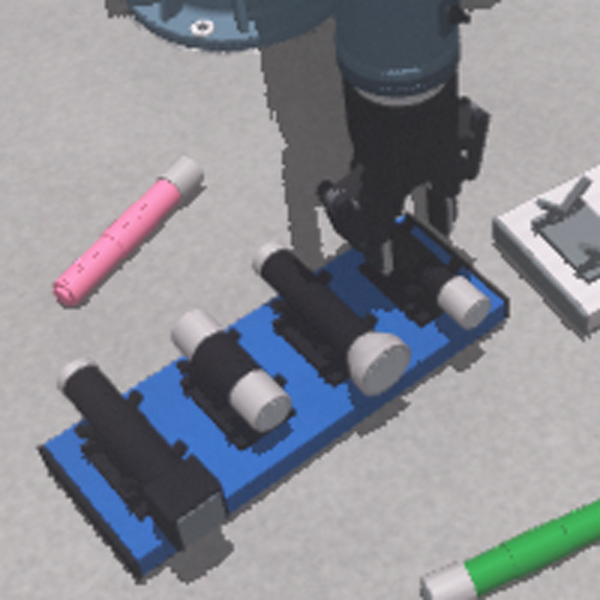

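The crop shows the fingers straddling the slim torch near (420,270), clear of bell. I go the last 17 mm down, then close.

Call:
jog_arm(series=[[[0,-3.8,0,0,0,0.005,50],[0,0,9,0,0,0,50],[0,0,8.5,0,0,0,50],[0,0,0,0,0,0,50],[0,0,0,0,0,0,0],[0,0,0,0,0,0,0],[0,0,0,0,0,0,0],[0,0,0,0,0,0,0],[0,0,0,0,0,0,0],[0,0,0,0,0,0,0]]])

```text
time_s: 4.15
eef_pos: [0.4421, -0.0698, 0.0439]
eef_rot: [0.0, -0.079, 0.997, -0.0]
wrist_force: [-0.4, -0.4, 1.2]
opening: 0.258
grasp_force: 58.7
```

```bash
python3 plan.py S -4 120 44
```

```text
t 4.2 world [442.4 -69.4  44. ] rz -0.0 shift [-0.3  0.3 -0.1] tiltz [ 0. -0. -1.] grip 0.2579446587446977 58.68839621543884
```

Call:
jog_arm(series=[[[0,0,-10,0,0,0,0],[0,0,-25,0,0,0,0],[0,0,-30,0,0,0,0],[0,0,-25,0,0,0.06,0],[0,0,-10,0,0,0.068,0],[-8,25,0,0,0,0,0],[-12,35,0,0,0,0,0],[-12,35,0,0,0,0,0],[-8,25,0,0,0,0,0],[-4,11,0,0,0,0,0]]])

```text
time_s: 5.15
eef_pos: [0.4823, 0.0646, 0.1444]
eef_rot: [0.0, -0.016, 1.0, 0.0]
wrist_force: [0.2, -0.1, -1.4]
opening: 0.26
grasp_force: 59.0
```

```bash
python3 plan.py T 0 -120 45; python3 -c "
from h import *
f,P,c=cam('scene');cv2.imwrite('pics/g2.png',cv2.resize(f[80:280,250:450],None,fx=3,fy=3,interpolation=2))"
```

```text
t 5.2 world [482.2  62.4  45. ] rz 0.001 shift [ 0.2 -2.3 99.4] tiltz [ 0.001  0.    -1.   ] grip 0.25964901300253657 58.99437189102173
```

View pics/g2.png

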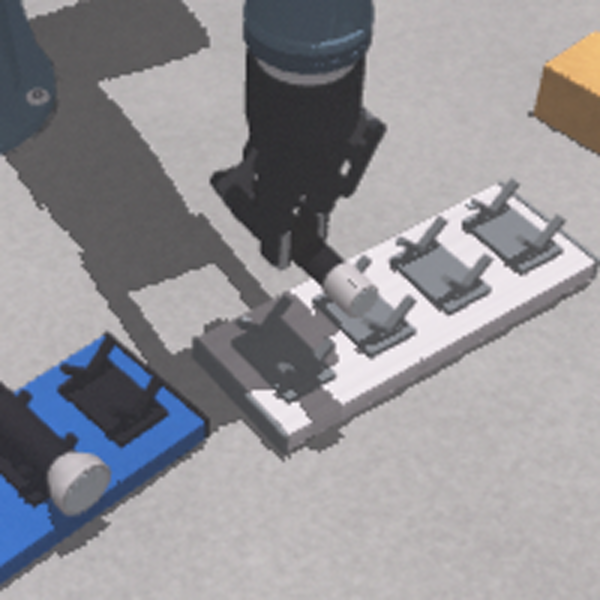

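The torch is held level above the right end test cradle (290,350). I lower it.

Call:
jog_arm(series=[[[0,-2,10,0,0,0,0],[0,0,25,0,0,0,0],[0,0,25,0,0,0,0],[0,0,15,0,0,0,0],[0,0,8,0,0,0,0],[0,0,5,0,0,0,0],[0,0,5,0,0,0,0],[0,0,4,0,0,0,0],[0,0,2,0,0,0,0],[0,0,0,0,0,0,0]]])

```text
time_s: 6.2
eef_pos: [0.4827, 0.0608, 0.0455]
eef_rot: [0.001, -0.015, 1.0, 0.0]
wrist_force: [-2.2, 1.2, 2.4]
opening: 0.259
grasp_force: 59.4
```

```bash
python3 plan.py T 0 -120 44; python3 -c "
from h import *;print(ctrl.get_obs()['wrist_force'])"
```

```text
t 6.2 world [482.2  62.4  44. ] rz -0.001 shift [0.4 1.6 1.5] tiltz [ 0.001  0.    -1.   ] grip 0.25909893178988835 59.35782194137573
[-2.16638695  1.22422844  2.42032883]
```

Call:
jog_arm(series=[[[0,1.5,0,0,0,0,0],[0,0,1.2,0,0,0,0],[0,0,0,0,0,0,30],[0,0,0,0,0,0,50],[0,0,0,0,0,0,50],[0,0,0,0,0,0,50],[0,0,-10,0,0,0,50],[0,0,-30,0,0,0,50],[0,0,-40,0,0,0,50],[0,0,-20,0,0,0,50]]])

```text
time_s: 7.2
eef_pos: [0.4837, 0.0619, 0.1474]
eef_rot: [0.002, -0.015, 1.0, -0.0]
wrist_force: [1.0, 0.9, 0.3]
opening: 0.584
grasp_force: 0.0
```

```bash
python3 plan.py S -1.2 40 47
```

```text
t 7.2 world [ 457.8 -148.    47. ] rz -0.128 shift [  59.2 -203.1  100.3] tiltz [ 0.004 -0.001 -1.   ] grip 0.5841082990192447 0.0
```

Call:
jog_arm(series=[[[0,0,0,0,0,-0.064,50],[0,0,0,0,0,-0.064,50],[6,-20,0,0,0,0,50],[10,-36,0,0,0,0,50],[12,-40,0,0,0,0,50],[12,-40,0,0,0,0,50],[11,-37,0,0,0,0,50],[6,-20,0,0,0,0,50],[2,-10,0,0,0,0,50],[0,0,0,0,0,0,50]]])

```text
time_s: 8.2
eef_pos: [0.456, -0.1487, 0.1441]
eef_rot: [0.0, -0.078, 0.997, -0.0]
wrist_force: [0.3, -0.2, -0.3]
opening: 0.584
grasp_force: 0.0
```

```bash
python3 plan.py S -1.2 40 47; python3 -c "
from h import *
f,P,c=cam('scene');cv2.imwrite('pics/g3.png',cv2.resize(f[120:320,250:450],None,fx=3,fy=3,interpolation=2))"
```

```text
t 8.2 world [ 457.8 -148.    47. ] rz -0.002 shift [-1.8  0.4 97.1] tiltz [ 0.001 -0.    -1.   ] grip 0.5843296958286746 0.0
```

View pics/g3.png

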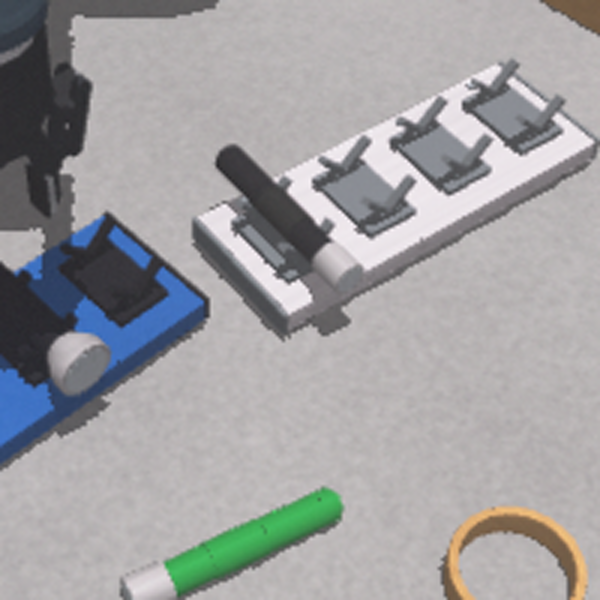

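Slim lies level in the end cradle, (285,215) in the crop. Next is bell.

Call:
jog_arm(series=[[[-1.8,0,15,0,0,0,50],[0,0,30,0,0,0,50],[0,0,27,0,0,0,50],[0,0,15,0,0,0,50],[0,0,10,0,0,0,50],[0,0,0,0,0,0,50],[0,0,0,0,0,0,20],[0,0,0,0,0,0,0],[0,0,0,0,0,0,0],[0,0,0,0,0,0,0]]])

```text
time_s: 9.25
eef_pos: [0.4588, -0.1482, 0.0478]
eef_rot: [0.001, -0.079, 0.997, -0.001]
wrist_force: [0.8, -0.4, 5.5]
opening: 0.308
grasp_force: 59.2
```

```bash
python3 plan.py S -1.2 40 47;python3 plan.py T 0 -40 147
```

```text
t 9.2 world [ 457.8 -148.    47. ] rz -0.001 shift [0.9 0.3 0.8] tiltz [ 0.003 -0.002 -1.   ] grip 0.3077051573821253 59.22929406166077
t 9.2 world [479.7 142.3 147. ] rz 0.127 shift [-30.2 289.5 -99.6] tiltz [ 0.003 -0.002 -1.   ] grip 0.3077051573821253 59.22929406166077
```

Call:
jog_arm(series=[[[0,0,-10,0,0,0,0],[0,0,-25,0,0,0,0],[0,0,-30,0,0,0,0],[0,0,-25,0,0,0.06,0],[0,0,-10,0,0,0.067,0],[-2,15,0,0,0,0,0],[-4,35,0,0,0,0,0],[-4,40,0,0,0,0,0],[-4,40,0,0,0,0,0],[-4,40,0,0,0,0,0]]])

```text
time_s: 10.25
eef_pos: [0.4688, 0.0255, 0.1457]
eef_rot: [-0.001, -0.016, 1.0, 0.0]
wrist_force: [0.8, 0.3, -1.2]
opening: 0.313
grasp_force: 59.3
```

Call:
jog_arm(series=[[[-4,40,0,0,0,0,0],[-4,35,0,0,0,0,0],[-3,25,0,0,0,0,0],[-1,12,0,0,0,0,0],[0,6,0,0,0,0,0],[0,0,10,0,0,0,0],[0,0,20,0,0,0,0],[0,0,20,0,0,0,0],[0,0,5,0,0,0,0],[0,0,0,0,0,0,0]]])

```text
time_s: 11.25
eef_pos: [0.4776, 0.1404, 0.0903]
eef_rot: [-0.002, -0.015, 1.0, -0.0]
wrist_force: [0.0, 1.5, -1.6]
opening: 0.306
grasp_force: 59.3
```

```bash
python3 plan.py T 0 -40 48; python3 -c "
from h import *
f,P,c=cam('scene');cv2.imwrite('pics/g4.png',cv2.resize(f[80:280,270:470],None,fx=3,fy=3,interpolation=2))"
```

```text
t 11.2 world [479.7 142.3  48. ] rz -0.001 shift [-2.4  1.9 42.3] tiltz [-0.003 -0.    -1.   ] grip 0.30570178803752246 59.336206912994385
```

View pics/g4.png

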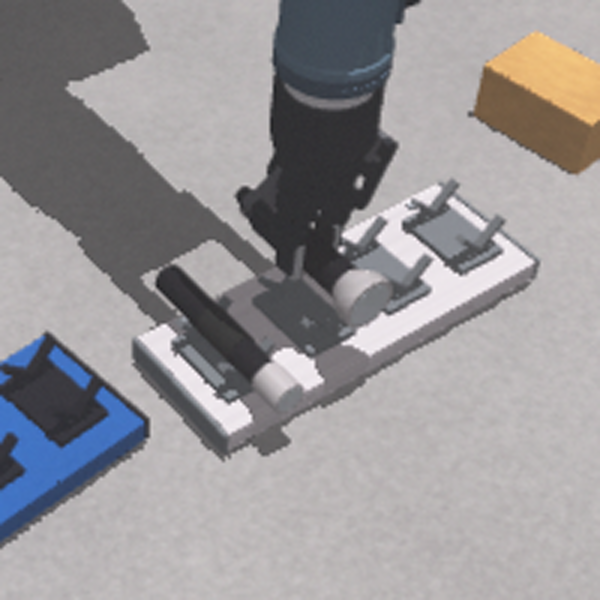

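Bell is held level at (340,280), above the second cradle. I lower it and release.

Call:
jog_arm(series=[[[-2.4,1.9,5,0,0,0,0],[0,0,10,0,0,0,0],[0,0,8,0,0,0,0],[0,0,6,0,0,0,0],[0,0,5,0,0,0,0],[0,0,4,0,0,0,0],[0,0,3,0,0,0,0],[0,0,1,0,0,0,0],[0,0,0,0,0,0,0],[0,0,0,0,0,0,0]]])

```text
time_s: 12.3
eef_pos: [0.4811, 0.1434, 0.0498]
eef_rot: [0.0, -0.016, 1.0, 0.0]
wrist_force: [-0.3, -0.6, -2.0]
opening: 0.306
grasp_force: 59.3
```

```bash
python3 plan.py T 0 -40 47.5
```

```text
t 12.3 world [479.7 142.3  47.5] rz 0.0 shift [ 1.4 -1.   2.3] tiltz [ 0.  0. -1.] grip 0.30588542379900513 59.33573305606842
```

Call:
jog_arm(series=[[[0,-0.5,1.3,0,0,0,0],[0,0,1,0,0,0,0],[0,0,0,0,0,0,0],[0,0,0,0,0,0,32],[0,0,0,0,0,0,50],[0,0,0,0,0,0,50],[0,0,0,0,0,0,50],[0,0,-10,0,0,0,50],[0,0,-40,0,0,0,50],[0,0,-45,0,0,0,50]]])

```text
time_s: 13.3
eef_pos: [0.4795, 0.1427, 0.1425]
eef_rot: [-0.002, -0.016, 1.0, -0.0]
wrist_force: [1.0, 0.5, 0.2]
opening: 0.588
grasp_force: 0.0
```

```bash
python3 plan.py S -0.7 -40 145
```

```text
t 13.3 world [ 470.9 -226.9  145. ] rz -0.128 shift [  66.8 -363.6   -2.2] tiltz [-0.004 -0.    -1.   ] grip 0.5876580725751416 0.0
```

Call:
jog_arm(series=[[[0,0,-4,0,0,-0.064,55],[0,0,0,0,0,-0.064,55],[5,-25,0,0,0,0,55],[7,-40,0,0,0,0,55],[7,-45,0,0,0,0,55],[8,-45,0,0,0,0,55],[8,-45,0,0,0,0,55],[8,-45,0,0,0,0,55],[8,-45,0,0,0,0,55],[8,-38,0,0,0,0,55]]])

```text
time_s: 14.3
eef_pos: [0.4746, -0.1929, 0.1473]
eef_rot: [0.001, -0.079, 0.997, -0.001]
wrist_force: [0.5, 0.1, 0.1]
opening: 0.645
grasp_force: 0.0
```

Call:
jog_arm(series=[[[5,-23,0,0,0,0,55],[3,-12,0,0,0,0,55],[0,0,10,0,0,0,55],[0,0,20,0,0,0,55],[0,0,10,0,0,0,55],[0,0,5,0,0,0,55],[0,0,0,0,0,0,55],[0,0,0,0,0,0,55],[0,0,0,0,0,0,55],[0,0,0,0,0,0,55]]])

```text
time_s: 15.3
eef_pos: [0.4728, -0.2264, 0.1019]
eef_rot: [0.0, -0.08, 0.997, -0.0]
wrist_force: [0.2, 0.5, 0.1]
opening: 0.647
grasp_force: 0.0
```

```bash
python3 plan.py S -0.7 -40 50; python3 -c "
from h import *
f,P,c=cam('scene');cv2.imwrite('pics/g5.png',cv2.resize(f[120:320,200:460],None,fx=3,fy=3,interpolation=2))"
```

```text
t 15.3 world [ 470.9 -226.9   50. ] rz 0.001 shift [ 2.  -0.2 51.9] tiltz [ 0.001 -0.001 -1.   ] grip 0.6471249019838136 0.0
```

View pics/g5.png

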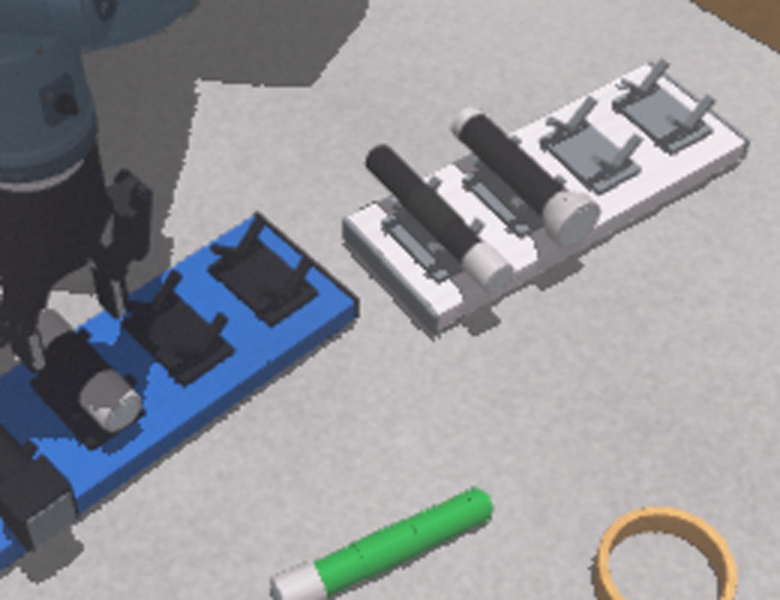

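Slim and bell are seated, at (440,215) and (520,175) in the crop. The gripper straddles stub near (90,350).

Call:
jog_arm(series=[[[2,0,10,0,0,0,55],[0,0,20,0,0,0,55],[0,0,15,0,0,0,55],[0,0,7,0,0,0,55],[0,0,0,0,0,0,55],[0,0,0,0,0,0,25],[0,0,0,0,0,0,0],[0,0,0,0,0,0,0],[0,0,0,0,0,0,0],[0,0,0,0,0,0,0]]])

```text
time_s: 16.35
eef_pos: [0.4711, -0.2272, 0.0502]
eef_rot: [0.001, -0.08, 0.997, -0.001]
wrist_force: [0.5, -1.5, 5.6]
opening: 0.356
grasp_force: 59.4
```

```bash
python3 plan.py S -0.7 -40 50;python3 plan.py T 0 40 150
```

```text
t 16.4 world [ 470.9 -226.9   50. ] rz 0.001 shift [0.1 0.3 0.2] tiltz [ 0.001 -0.001 -1.   ] grip 0.35616306814589477 59.386813044548035
t 16.4 world [477.3 222.3 150. ] rz 0.128 shift [ -20.3  448.9 -100.5] tiltz [ 0.001 -0.001 -1.   ] grip 0.35616306814589477 59.386813044548035
```

Call:
jog_arm(series=[[[0,0,-10,0,0,0,0],[0,0,-25,0,0,0,0],[0,0,-30,0,0,0,0],[0,0,-25,0,0,0.06,0],[0,0,-10,0,0,0.068,0],[-1,15,0,0,0,0,0],[-2,35,0,0,0,0,0],[-2,40,0,0,0,0,0],[-2,40,0,0,0,0,0],[-2,40,0,0,0,0,0]]])

```text
time_s: 17.35
eef_pos: [0.4724, -0.0534, 0.148]
eef_rot: [-0.001, -0.017, 1.0, 0.001]
wrist_force: [0.3, -0.4, -2.0]
opening: 0.352
grasp_force: 59.6
```

Call:
jog_arm(series=[[[-2,40,0,0,0,0,0],[-2,40,0,0,0,0,0],[-2,40,0,0,0,0,0],[-1,40,0,0,0,0,0],[-1,40,0,0,0,0,0],[-1,35,0,0,0,0,0],[-1,25,0,0,0,0,0],[-1,13,0,0,0,0,0],[0,6,0,0,0,0,0],[0,0,10,0,0,0,0]]])

```text
time_s: 18.35
eef_pos: [0.4768, 0.2233, 0.1397]
eef_rot: [0.001, -0.016, 1.0, 0.0]
wrist_force: [1.4, 0.1, -1.4]
opening: 0.355
grasp_force: 59.6
```

Call:
jog_arm(series=[[[0,0,20,0,0,0,0],[0,0,20,0,0,0,0],[0,0,10,0,0,0,0],[0,0,0,0,0,0,0],[0,0,0,0,0,0,0],[0,0,0,0,0,0,0],[0,0,0,0,0,0,0],[0,0,0,0,0,0,0],[0,0,0,0,0,0,0],[0,0,0,0,0,0,0]]])

```text
time_s: 19.35
eef_pos: [0.4765, 0.223, 0.0895]
eef_rot: [0.0, -0.016, 1.0, 0.0]
wrist_force: [-0.5, -0.2, -1.0]
opening: 0.357
grasp_force: 59.6
```

```bash
python3 plan.py T 0 40 51; python3 -c "
from h import *
f,P,c=cam('scene');cv2.imwrite('pics/g6.png',cv2.resize(f[60:260,280:480],None,fx=3,fy=3,interpolation=2))"
```

```text
t 19.4 world [477.3 222.3  51. ] rz 0.0 shift [-0.8 -0.7 38.5] tiltz [ 0.  0. -1.] grip 0.35699826480007785 59.61577534675598
```

View pics/g6.png

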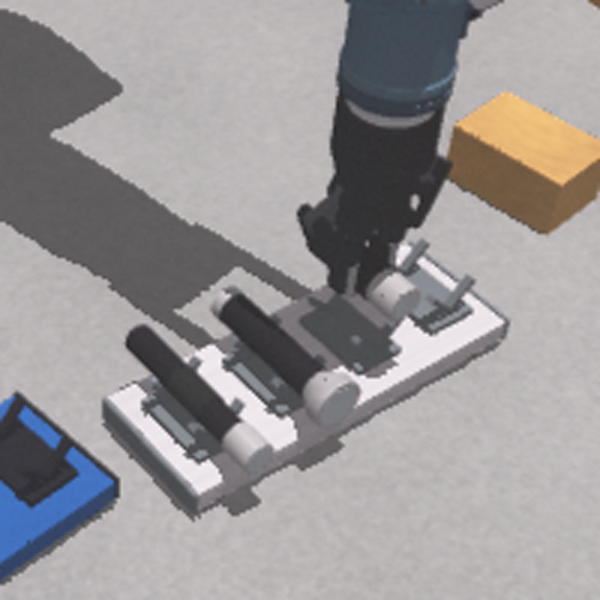

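Stub is held at (380,290), above the third cradle (350,330). I lower it to 50.3.

Call:
jog_arm(series=[[[-0.8,-0.7,5,0,0,0,0],[0,0,10,0,0,0,0],[0,0,8,0,0,0,0],[0,0,5,0,0,0,0],[0,0,4,0,0,0,0],[0,0,3,0,0,0,0],[0,0,2,0,0,0,0],[0,0,1,0,0,0,0],[0,0,0,0,0,0,0],[0,0,0,0,0,0,0]]])

```text
time_s: 20.4
eef_pos: [0.4774, 0.2223, 0.0515]
eef_rot: [0.0, -0.016, 1.0, 0.0]
wrist_force: [0.5, -0.5, -1.4]
opening: 0.351
grasp_force: 59.6
```

```bash
python3 plan.py T 0 40 50.2
```

```text
t 20.4 world [477.3 222.3  50.2] rz 0.0 shift [0.1 0.  1.3] tiltz [ 0.  0. -1.] grip 0.3513061848848049 59.615358710289
```

Call:
jog_arm(series=[[[0,0,0.8,0,0,0,0],[0,0,0.5,0,0,0,0],[0,0,0,0,0,0,0],[0,0,0,0,0,0,36],[0,0,0,0,0,0,55],[0,0,0,0,0,0,55],[0,0,0,0,0,0,55],[0,0,-10,0,0,0,55],[0,0,-40,0,0,0,55],[0,0,-50,0,0,0,55]]])

```text
time_s: 21.4
eef_pos: [0.4753, 0.2217, 0.1496]
eef_rot: [-0.003, -0.016, 1.0, -0.0]
wrist_force: [0.6, 0.9, 0.2]
opening: 0.645
grasp_force: 0.0
```

```bash
python3 plan.py S 4 -120 150
```

```text
t 21.4 world [ 488.2 -305.2  150. ] rz -0.128 shift [ 7.050e+01 -5.223e+02  4.000e-01] tiltz [-0.005 -0.001 -1.   ] grip 0.6449972401789074 0.0
```

Call:
jog_arm(series=[[[0,0,-4,0,0,-0.064,50],[0,0,0,0,0,-0.064,50],[5,-25,0,0,0,0,50],[6,-40,0,0,0,0,50],[6,-45,0,0,0,0,50],[6,-45,0,0,0,0,50],[6,-45,0,0,0,0,50],[6,-45,0,0,0,0,50],[6,-45,0,0,0,0,50],[6,-45,0,0,0,0,50]]])

```text
time_s: 22.4
eef_pos: [0.4839, -0.1179, 0.155]
eef_rot: [0.001, -0.079, 0.997, -0.0]
wrist_force: [1.2, 0.6, -0.3]
opening: 0.584
grasp_force: 0.0
```

Call:
jog_arm(series=[[[6,-45,0,0,0,0,50],[6,-45,0,0,0,0,50],[5,-40,0,0,0,0,50],[4,-30,0,0,0,0,50],[2,-18,0,0,0,0,50],[0,-9,0,0,0,0,50],[0,0,15,0,0,0,50],[0,0,20,0,0,0,50],[0,0,10,0,0,0,50],[0,0,0,0,0,0,50]]])

```text
time_s: 23.4
eef_pos: [0.4897, -0.3017, 0.1065]
eef_rot: [-0.002, -0.08, 0.997, 0.002]
wrist_force: [0.4, 0.1, 0.3]
opening: 0.585
grasp_force: 0.0
```

```bash
python3 plan.py S 4 -120 47; python3 -c "
from h import *
f,P,c=cam('scene');cv2.imwrite('pics/g7.png',cv2.resize(f[130:330,140:470],None,fx=2.4,fy=2.4,interpolation=2))"
```

```text
t 23.4 world [ 488.2 -305.2   47. ] rz 0.002 shift [ 1.8 -3.4 59.5] tiltz [-0.004  0.004 -1.   ] grip 0.5850955100345766 0.0
```

View pics/g7.png

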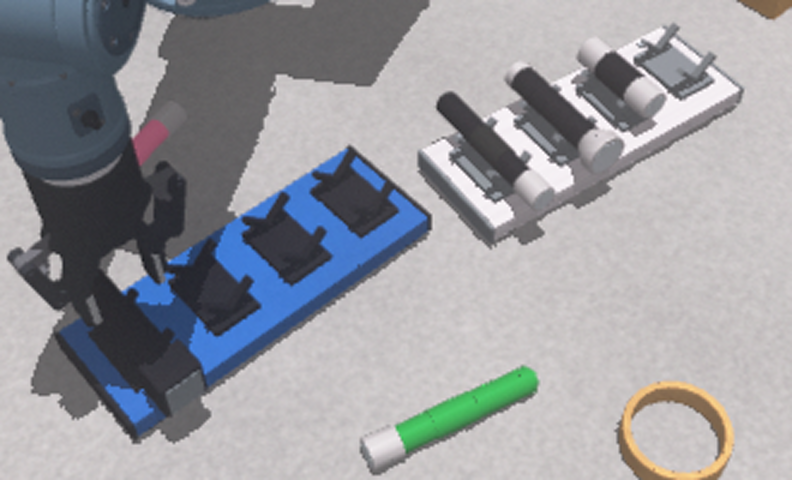

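Three torches are seated in the test rack. The gripper stands over box at (120,310).

Call:
jog_arm(series=[[[1.8,-3,10,0,0,0,50],[0,0,20,0,0,0,50],[0,0,18,0,0,0,50],[0,0,10,0,0,0,50],[0,0,1.5,0,0,0,50],[0,0,0,0,0,0,25],[0,0,0,0,0,0,0],[0,0,0,0,0,0,0],[0,0,0,0,0,0,0],[0,0,0,0,0,0,0]]])

```text
time_s: 24.45
eef_pos: [0.4896, -0.3055, 0.0504]
eef_rot: [-0.0, -0.08, 0.997, 0.002]
wrist_force: [-1.7, 8.6, 5.2]
opening: 0.307
grasp_force: 58.6
```

```bash
python3 plan.py S 4 -120 47;python3 plan.py T 0 120 147
```

```text
t 24.4 world [ 488.2 -305.2   47. ] rz 0.001 shift [1.3 0.5 3.4] tiltz [-0.001  0.003 -1.   ] grip 0.3067998048231731 58.57124984264374
t 24.4 world [474.8 302.2 147. ] rz 0.128 shift [ -4.1 608.2 -94.5] tiltz [-0.001  0.003 -1.   ] grip 0.3067998048231731 58.57124984264374
```

Call:
jog_arm(series=[[[0,0,-10,0,0,0,0],[0,0,-25,0,0,0,0],[0,0,-30,0,0,0,0],[0,0,-25,0,0,0.06,0],[0,0,-10,0,0,0.068,0],[0,15,0,0,0,0,0],[0,35,0,0,0,0,0],[0,40,0,0,0,0,0],[0,40,0,0,0,0,0],[0,40,0,0,0,0,0]]])

```text
time_s: 25.45
eef_pos: [0.4832, -0.1351, 0.1489]
eef_rot: [-0.0, -0.016, 1.0, 0.0]
wrist_force: [-0.2, 0.7, -2.7]
opening: 0.305
grasp_force: 59.4
```

Call:
jog_arm(series=[[[0,40,0,0,0,0,0],[0,40,0,0,0,0,0],[0,40,0,0,0,0,0],[0,40,0,0,0,0,0],[0,40,0,0,0,0,0],[0,40,0,0,0,0,0],[0,40,0,0,0,0,0],[0,40,0,0,0,0,0],[0,40,0,0,0,0,0],[0,35,0,0,0,0,0]]])

```text
time_s: 26.45
eef_pos: [0.4702, 0.2595, 0.149]
eef_rot: [-0.0, -0.017, 1.0, 0.0]
wrist_force: [-0.1, -0.3, -1.0]
opening: 0.306
grasp_force: 59.4
```

Call:
jog_arm(series=[[[0,25,0,0,0,0,0],[0,12,0,0,0,0,0],[0,6,0,0,0,0,0],[0,0,0,0,0,0,0],[0,0,10,0,0,0,0],[0,0,20,0,0,0,0],[0,0,15,0,0,0,0],[0,0,5,0,0,0,0],[0,0,0,0,0,0,0],[0,0,0,0,0,0,0]]])

```text
time_s: 27.45
eef_pos: [0.471, 0.3, 0.0998]
eef_rot: [0.0, -0.015, 1.0, 0.0]
wrist_force: [0.6, 0.2, -1.8]
opening: 0.305
grasp_force: 59.5
```

```bash
python3 plan.py T 0 120 50.5; python3 -c "
from h import *
f,P,c=cam('scene');cv2.imwrite('pics/g8.png',cv2.resize(f[60:260,300:500],None,fx=3,fy=3,interpolation=2))"
```

```text
t 27.4 world [474.8 302.2  50.5] rz -0.0 shift [-3.8  2.1 49.3] tiltz [ 0.  0. -1.] grip 0.3050693560149586 59.466946721076965
```

View pics/g8.png

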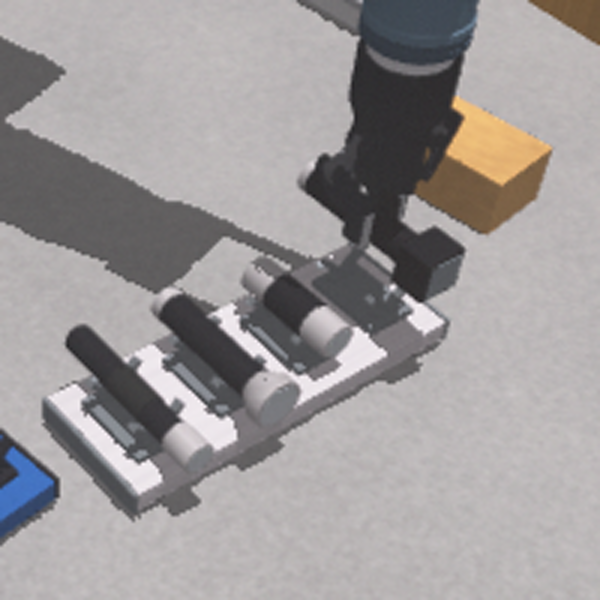

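Box is held level above the left end cradle (370,290). I lower it while watching the force.

Call:
jog_arm(series=[[[-3.8,2.1,8,0,0,0,0],[0,0,12,0,0,0,0],[0,0,10,0,0,0,0],[0,0,6,0,0,0,0],[0,0,5,0,0,0,0],[0,0,3,0,0,0,0],[0,0,2,0,0,0,0],[0,0,1,0,0,0,0],[0,0,1,0,0,0,0],[0,0,0,0,0,0,0]]])

```text
time_s: 28.5
eef_pos: [0.4744, 0.3024, 0.0516]
eef_rot: [0.0, -0.016, 1.0, 0.0]
wrist_force: [-0.2, -0.6, -2.8]
opening: 0.304
grasp_force: 59.5
```

```bash
python3 plan.py T 0 120 50.5; python3 -c "
from h import *
print(ctrl.get_obs()['wrist_force'])
f,P,c=cam('scene'); z=P[130:165,430:460]; f2=f
cv2.imwrite('pics/g9.png',cv2.resize(f[90:210,380:480],None,fx=5,fy=5,interpolation=2))"
```

```text
t 28.5 world [474.8 302.2  50.5] rz 0.0 shift [-0.4 -0.2  1.1] tiltz [ 0.  0. -1.] grip 0.30370542618299295 59.467100501060486
[-0.17089089 -0.63252364 -2.7653629 ]
```

View pics/g9.png

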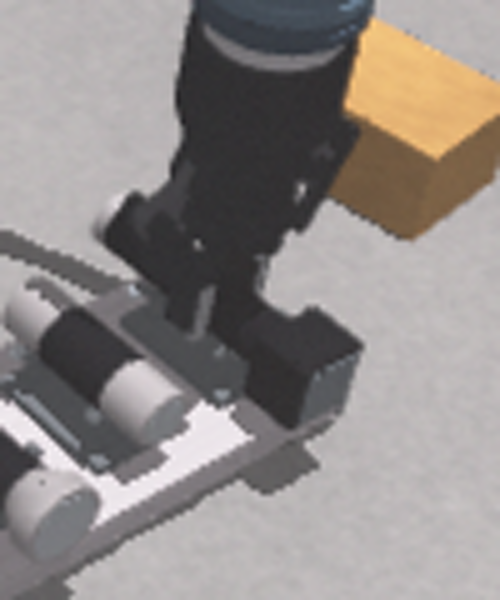

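The box head is at (305,365), over the cradle, and there is no contact force yet. I ease it down.

Call:
jog_arm(series=[[[0,0,0.5,0,0,0,0],[0,0,0,0,0,0,0],[0,0,0.5,0,0,0,0],[0,0,0,0,0,0,0],[0,0,0.5,0,0,0,0],[0,0,0,0,0,0,0],[0,0,0.5,0,0,0,0],[0,0,0,0,0,0,0],[0,0,0,0,0,0,0],[0,0,0,0,0,0,0]]])

```text
time_s: 29.55
eef_pos: [0.4745, 0.3024, 0.0504]
eef_rot: [0.0, -0.016, 1.0, -0.0]
wrist_force: [-3.9, -1.3, 8.8]
opening: 0.302
grasp_force: 60.7
```

Contact comes at 50.4, as expected. I release and retreat.

Call:
jog_arm(series=[[[0,0,0,0,0,0,32],[0,0,0,0,0,0,50],[0,0,0,0,0,0,50],[0,0,0,0,0,0,50],[0,0,-10,0,0,0,50],[0,0,-40,0,0,0,50],[0,0,-50,0,0,0,50],[0,40,-40,0,0,0,50],[0,45,0,0,0,0,50],[0,45,0,0,0,0,50]]])

```text
time_s: 30.55
eef_pos: [0.4717, 0.4295, 0.1884]
eef_rot: [0.002, -0.015, 1.0, 0.001]
wrist_force: [0.6, 0.1, -0.5]
opening: 0.587
grasp_force: 0.0
```

Call:
jog_arm(series=[[[0,45,0,0,0,0,50],[0,45,0,0,0,0,50],[0,25,0,0,0,0,50],[0,0,0,0,0,0,50],[0,0,0,0,0,0,50],[0,0,0,0,0,0,50],[0,0,0,0,0,0,50],[0,0,0,0,0,0,50],[0,0,0,0,0,0,50],[0,0,0,0,0,0,50]]])

```text
time_s: 31.55
eef_pos: [0.467, 0.5423, 0.185]
eef_rot: [0.0, -0.015, 1.0, 0.0]
wrist_force: [0.2, -0.2, 0.1]
opening: 0.581
grasp_force: 0.0
```

```bash
cat > chk.py <<'E'
from h import *
f,P,c=cam("top"); cv2.imwrite("pics/top9.png",cv2.resize(f[140:240,165:335],None,fx=4,fy=4,interpolation=2))
a=np.deg2rad(1.78); d=(P-[.4785,.1823,0])*1000; x=d[...,0]*np.cos(a)+d[...,1]*np.sin(a); y=-d[...,0]*np.sin(a)+d[...,1]*np.cos(a); z=d[...,2]
for n,yc,off in(("slim",-120,-.5),("bell",-40,3),("stub",40,0),("box",120,4)):
    m=(abs(y-yc)<34)&(abs(x)<110)&(z>58); r=cv2.minAreaRect(np.stack([x[m],y[m]],1).astype(np.float32))
    c=lambda k: np.nanpercentile(z[m&(abs(x-k)<8)],95).round(1)
    print(n,"x",round((x[m].min()+x[m].max())/2-off,1),"y ridge",np.median(y[m&(z>np.percentile(z[m&(abs(x)<15)],70))&(abs(x)<20)]).round(1),"len",(x[m].max()-x[m].min()).round(1),r[2].__round__(1),"top z at -35,0,35",c(-35),c(0),c(35))
E
python3 chk.py
```

```text
slim x 1.6 y ridge -118.9 len 157.4 89.7 top z at -35,0,35 75.0 75.2 74.8
bell x 1.4 y ridge -41.3 len 139.3 89.6 top z at -35,0,35 79.4 80.5 79.9
stub x 1.2 y ridge 39.0 len 100.2 0.5 top z at -35,0,35 84.1 84.3 84.5
box x -1.4 y ridge 119.0 len 152.9 89.5 top z at -35,0,35 80.4 79.7 79.3
```

View pics/top9.png

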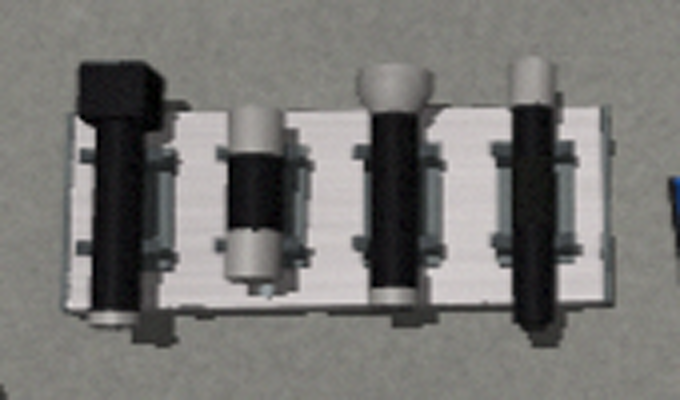

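All four are seated level and centred: box (120,195), stub (255,195), bell (395,190) and slim (533,190), left to right. Each is within 2 mm of its target. I hand in.

```bash
python3 -c "
from bench import ctrl; print(ctrl.hand_in())"
```

```text
the job is handed in; nothing more can be done
None
```

The four torches lie in reverse order in the test rack, each level and within about 2 mm of centre by the last top-camera check; I handed the job in at about 32 s, and no verdict came back.

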